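Load the vial tray onto the pre-freezing plate

TASK

Load the vial tray for pre-freezing: slide it across the bench, in between the guides and up the ramp onto the cold plate, never lifting or tipping it, until its front wall rests fully against the back stop; meet the stop gently, the glass must not be knocked. Then swing the corner latch fully closed behind the tray, let go of everything, and leave the other things on the bench where they are.

Things in the scene. Friction and masses are not known exactly. Their poses are not given: they have to be found in the camera images.
- coldplate: Aluminium cold plate, fixed to the bench, 195 long, 164 wide, top 20 high. Origin: on the bench under the plate's front edge (the crest), on the lane's centre line. x: level, the way up the lane to the stop; y: to the left looking that way; z: up. Steel side guides 12 high stand on it, 114 apart inside. All 'plate frame' numbers elsewhere are in mm in this frame.
- ramp: Steel ramp fixed to the plate, same origin and axes as the plate: its surface rises straight from bench level at x -150 to the plate's top (20 high) at x 0. Side flanges 12 high, 114 apart inside, reach down to x -150; from there two flared wings 13 high open out to about 155 apart at x -189.
- backstop: Back stop at the plate's far end: a steel cross rail 26 high, 112 long, 10 thick, on two slotted tongues held down by two black hand knobs. Origin: plate frame (130, 0, 20), axes as the plate's; it marks the rail's foremost setting. The rail is clamped, rigid, with its face (stop_face) anywhere from 0 to 12 beyond the origin along +x; this setting is not measured: feel for it.
- tray: Loose steel tray 110 x 110, walls 30 high, with 16 amber vials standing in it (tops 52 high); 0.35 to 0.7 kg. Origin: centre of its underside. +x: towards its front wall (55 from origin), the wall that goes to the stop; handle on the -x side; z up. Starts on the bench before the ramp, handle away from the ramp.
- tray_handle (a point): Middle of the tray's handle: a level round bar, 10 thick, 56 long along the tray's y, at tray frame (-97, 0, 36), i.e. 42 behind the rear wall and 36 above the tray's underside, on two bent legs 28 either side of its middle. 37 clear between bar and rear wall. Can be pinched or hooked from above.
- tray_nose (a point): Middle of the outer face of the tray's front wall, at tray frame (55, 0, 15). It touches the stop face when the tray is home, so at plate frame x 130 to 142, as the stop is set.
- latch (a joint): Corner latch: a flat steel bell crank that turns level on a pivot at plate frame (12.5, 75), 34 to 42 above the bench. 0 = open: nose (32 long) points down the lane (-x), lever points out (+y). Closed = 1.57, a hard stop: turned anticlockwise seen from above, nose across the lane (-y) 2.5 to 14.5 behind the seated tray's rear wall, lever along -x. Stiff (0.05 N m), stays where left.
- latch_peg (a point): Upright black round peg on the latch's lever, 12 thick, 40 tall (42 to 82 above the bench), 45 from the pivot; the point is on the peg's axis 60 above the bench. Moves on a level arc round the pivot, from plate frame (12.5, 120) open to (-32.5, 75) closed; about 1 N turns it.
- jar: Bystander: amber jar, 60 across, 85 tall; origin under its centre.
- spare_vial: Bystander: single stoppered amber vial, 24 across, 49 tall, beside the ramp; origin under its centre.
- crimper: Bystander: hand crimper lying flat, about 200 long, 25 high; origin near the root of its grips, handles to -x.
- beaker: Bystander: open steel beaker, 68 across, 85 tall; origin under its centre.
- stopper_tub: Bystander: open white tub of rubber stoppers, 110 x 150, 45 high; origin under its centre.
- reagent_bottle: Bystander: white bottle, 70 across, 160 tall; origin under its centre.
Not all that is in view belongs to the job. What is shaped like the tray but red or yellow is not meant.

How it is judged:
By the outcome, as a careful person would: the job done as asked, in the order asked, and still so for the second after the job is handed in, with the robot touching nothing.
It also fails if it takes over 64 s, if anything falls off the work surface, if the arm or the gripper's body presses on something with over 40 N, if the wrist force passes 120 N, or if a joint passes its speed limit or range.

ROBOT

A 7-joint arm with a two-finger parallel gripper is mounted at the origin on the work surface. World frame = base frame: x ahead of the robot, y to its left, z up, the work surface at z = 0. Lengths are in m, angles in rad, forces in N, time in s.
With the tool pointing down it reaches from about 0.4 to 0.9 m from the base axis. Payload 5.5 kg.
Tool frame: the origin (TCP) lies midway between the tips of the shut fingers; the grasp point (between the pads) lies 19 mm behind it (manip.grip_depth is the distance from the TCP to the grasp point, in m); z points along the fingers, x is the direction in which the jaws open and shut, and the axes are right-handed (so a half turn about z gives the same grasp; the last joint's range is limited). The gripper opens to 92 mm and grips with 3 to 60 N. Pads are 19 mm wide; open, the fingers measure 130 mm over their backs; the gripper's body (75 mm by 190 mm) begins 47 mm behind the grasp point.
Start: joints at [0.263, 0.501, -0.427, 1.55, 0.221, 1.138, -0.21], TCP at [0.65, 0, 0.227] pointing down, gripper open.
Joint ranges: [-2.88, 2.88], [-0.31, 2.03], [-1.54, 1.56], [0.2, 2.42], [-1.41, 4.55], [0.19, 2.02], [-2.57, 2.57]. Speed limits (rad/s): [2.57, 2.57, 3.14, 3.14, 3.14, 3.14, 3.14].

INTERFACE

Orientations are given as a unit quaternion [x, y, z, w].
In Python, from bench import manip, effector, viewer gives the robot as it stands. Calls block until the motion is done:
- manip.move_pose(position, orientation): joint-space move of the TCP to a pose.
- manip.servo_line(position, ori=None, vel=0.15): straight line of the TCP; ori=None keeps the orientation; vel is the mean speed in m/s.
- manip.movej(angles): joint-space move.
- effector.open_jaws() and effector.close(f_grip=None): open the fingers fully, or close them until they stop; f_grip is the grip in N (None keeps the last).
- manip.sleep(seconds).
- manip.solve_ik(position, orientation): joint angles nearest the present ones, or None.
- viewer.get_image(name): name is "scene" or "side" or "wrist"; returns the picture (384x512x3 uint8, red, green, blue); there is no depth.
- viewer.get_calibration(name): a dict with "vfov" (degrees; the focal length in pixels is half the picture's height over the tangent of half this angle, whatever the lens; pixels are square), "cx", "cy" (the principal point, pixels), "eye" and "attitude" of the camera in the world. Camera axes: x right, y down, z forward; pixel columns grow to the right and rows downward; lengths in m; the calibration is good to about 2 mm. The wrist camera is an equidistant fisheye: a pixel r from the principal point sees the ray r / f radians off the axis. A picture is of the moment at which its call begins: read the wrist's pose just before it. get_calibration takes no time and is no camera call; for the wrist camera it gives the pose at the moment of the call.
A pose or a line that the arm cannot do raises manip.PlanningError and nothing moves.
- manip.hand_in(): hands the job in, once; it reports no verdict.
Readings, each from a call of its own:
- manip.current_clock(): time.
- manip.current_q(): joint angles.
- manip.current_joint_velocities(): joint speeds.
- manip.current_tau(): joint torques, N m.
- manip.current_tool_pos(): TCP position.
- manip.current_tcp_rot(): TCP orientation.
- manip.current_force(): force on the tool from outside, world axes, zero at the start.
- manip.current_wrist_torque(): the same for the moment, N m.
- manip.current_finger_gap(): finger opening in m.
Only numpy, scipy, OpenCV 4.12 (cv2) and the standard library are available. Lean on these libraries where they do the work, as an engineer would, in place of code of your own. Each camera call takes 0.05 s, during which the arm holds its last target.

## Working session

There is one attempt and no reset: what is moved stays moved. The work goes in short steps, each a Python script; the robot and the scene stay as the last script left them, time stands still between calls to the robot, and variables do not carry over. Pictures are saved under pics/ and viewed, and the job is handed in when it is done.

```bash
ls; mkdir -p pics; python3 - <<'E'
from bench import manip, effector, viewer
import cv2
for n in ["scene","side","wrist"]:
    c=viewer.get_calibration(n); print(n,c)
    cv2.imwrite(f"pics/{n}0.png",cv2.cvtColor(viewer.get_image(n),cv2.COLOR_RGB2BGR))
print(manip.current_clock(),manip.current_tcp_rot(),manip.current_force(),manip.grip_depth)
E
```

```text
pics
scene {'vfov': 57.74534931810869, 'cx': 252.28893981507673, 'cy': 195.12276129217622, 'eye': array([1.05180389, 0.66607097, 0.77254397]), 'attitude': array([ 0.27454666,  0.85605484, -0.41686294, -0.13423682])}
side {'vfov': 53.310471324521984, 'cx': 259.33501538296315, 'cy': 197.98076142024823, 'eye': array([ 0.17664384, -1.15653835,  0.94098297]), 'attitude': array([ 0.88495766, -0.14171308,  0.0724246 , -0.43763229])}
wrist {'vfov': 65.70646984690485, 'cx': 255.5555556563833, 'cy': 190.60151669452006, 'eye': array([0.64930107, 0.07744282, 0.38342697]), 'attitude': array([ 9.89362192e-01,  1.94084929e-04, -5.25990033e-04,  1.45472126e-01])}
0.15 [ 9.99999704e-01  1.04804101e-05 -7.68223201e-04 -4.43318988e-05] [-0.04166605  0.22867508 -0.15067033] 0.0188
```

View pics/scene0.png

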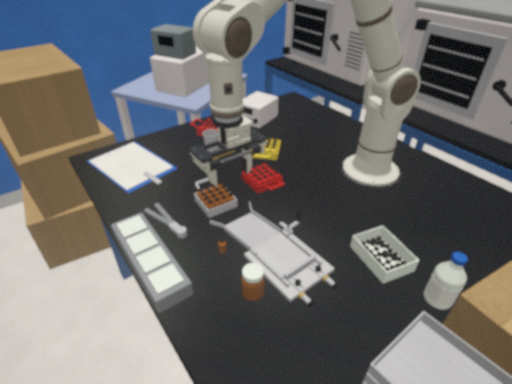

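View pics/side0.png

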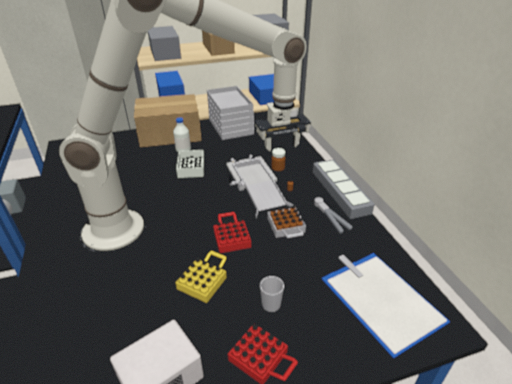

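View pics/wrist0.png

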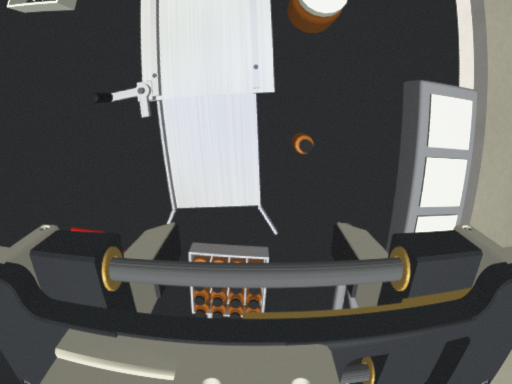

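```bash
cat > h.py <<'E'
from bench import manip, effector, viewer
import cv2, numpy as np
from scipy.spatial.transform import Rotation as R
def ray(c,u,v,fish):
    f=192/np.tan(np.radians(c['vfov'])/2)
    d=np.array([u-c['cx'],v-c['cy']])
    if fish:
        r=np.hypot(*d)+1e-12; th=r/f; k=np.array([*(d/r*np.sin(th)),np.cos(th)])
    else: k=np.array([*(d/f),1.])
    return R.from_quat(c['attitude']).apply(k)
def pt(c,u,v,z,fish):
    k=ray(c,u,v,fish); e=np.array(c['eye']); return e+k*(z-e[2])/k[2]
def proj(c,P,fish):
    f=192/np.tan(np.radians(c['vfov'])/2)
    q=R.from_quat(c['attitude']).inv().apply(np.atleast_2d(P)-c['eye'])
    rr=np.hypot(q[:,0],q[:,1])
    if fish: s=f*np.arctan2(rr,q[:,2])/np.maximum(rr,1e-9)
    else: s=f/q[:,2]
    return np.c_[c['cx']+q[:,0]*s,c['cy']+q[:,1]*s]
def snap(n,name):
    c=viewer.get_calibration(n); im=viewer.get_image(n)
    cv2.imwrite(f"pics/{name}.png",cv2.cvtColor(im,cv2.COLOR_RGB2BGR))
    import pickle; pickle.dump(c,open(f"pics/{name}.pkl","wb")); return c,im
def crop(name,x0,y0,x1,y1,s):
    im=cv2.imread(f"pics/{name}.png")[y0:y1,x0:x1]
    cv2.imwrite(f"pics/{name}_c{x0}_{y0}.png",cv2.resize(im,None,fx=s,fy=s,interpolation=cv2.INTER_CUBIC))
def down(yaw): # tool z down, tool x at yaw
    return (R.from_euler('z',yaw)*R.from_quat([1,0,0,0])).as_quat()
E
python3 - <<'E'
from h import *
c=viewer.get_calibration('wrist')
for n,u,v,z in [("rampL",175,208,0),("rampR",260,207,0),("crestL",162,97,.02),("crestR",257,93,.02),("vial",303,144,.0),("pivot",144,90,.042),("peg",97,98,.082)]:
    print(n,pt(c,u,v,z,True).round(4))
c=viewer.get_calibration('side')
for n,u,v,z in [("trayc",288,222,0.03),("red",232,235,0.03),("vial",290,185,.0),("jar",279,165,0)]:
    print(n,pt(c,u,v,z,False).round(4))
manip.move_pose([0.58,-0.16,0.36],down(0))
snap('wrist','w1'); snap('side','s1'); snap('scene','sc1')
print(manip.current_clock(),manip.current_q().round(3))
crop('s1',200,130,360,250,5); crop('sc1',180,170,340,310,5)
E
```

```text
rampL [ 0.5356 -0.0635  0.    ]
rampR [ 0.6552 -0.0613  0.    ]
crestL [0.5328 0.0896 0.02  ]
crestR [0.6508 0.0907 0.02  ]
vial [0.7111 0.0258 0.    ]
pivot [0.5172 0.0989 0.042 ]
peg [0.4747 0.0931 0.082 ]
trayc [ 0.6093 -0.1925  0.03  ]
red [ 0.3981 -0.1963  0.03  ]
vial [0.7204 0.0595 0.    ]
jar [0.7317 0.2218 0.    ]
1.1833 [ 0.55   0.316 -0.427  1.505  0.131  1.352  0.116]
```

View pics/w1.png

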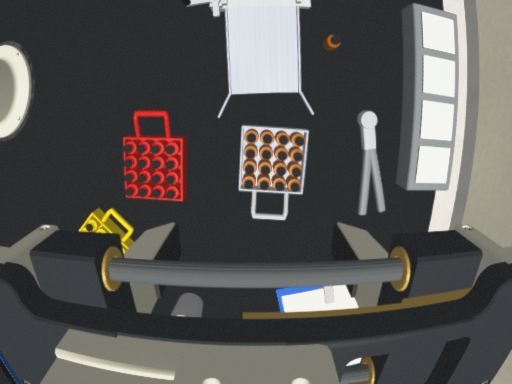

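View pics/s1_c200_130.png

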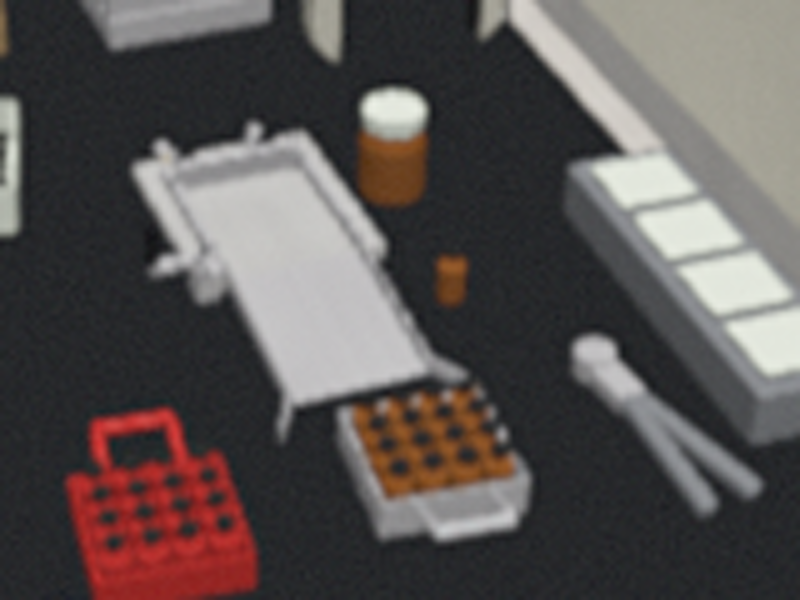

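View pics/sc1_c180_170.png

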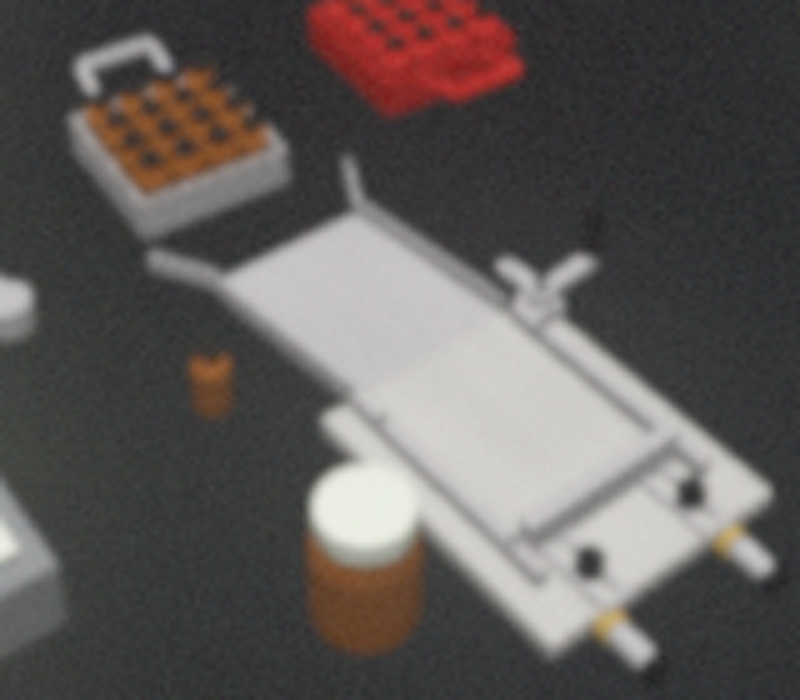

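```bash
cp pics/wrist0.png pics/w0.png; python3 - <<'E'
from h import *
crop('w1',210,0,340,120,6); crop('w1',220,110,330,230,5); crop('w0',90,0,290,240,3)
E
```

```text
(no output)
```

View pics/w1_c210_0.png

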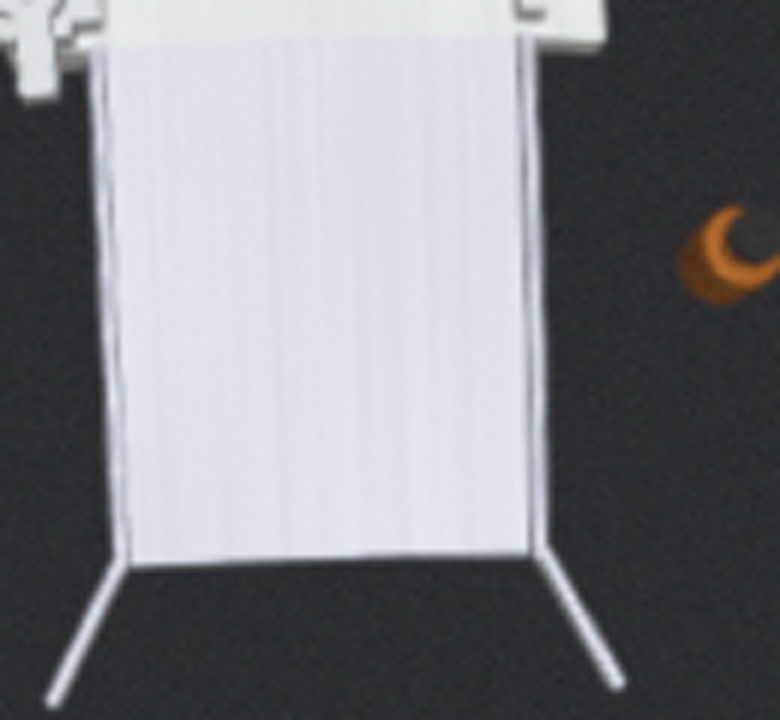

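View pics/w1_c220_110.png

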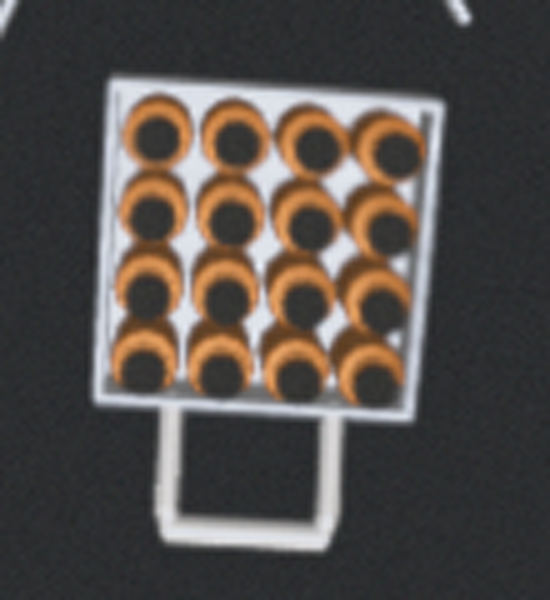

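View pics/w0_c90_0.png

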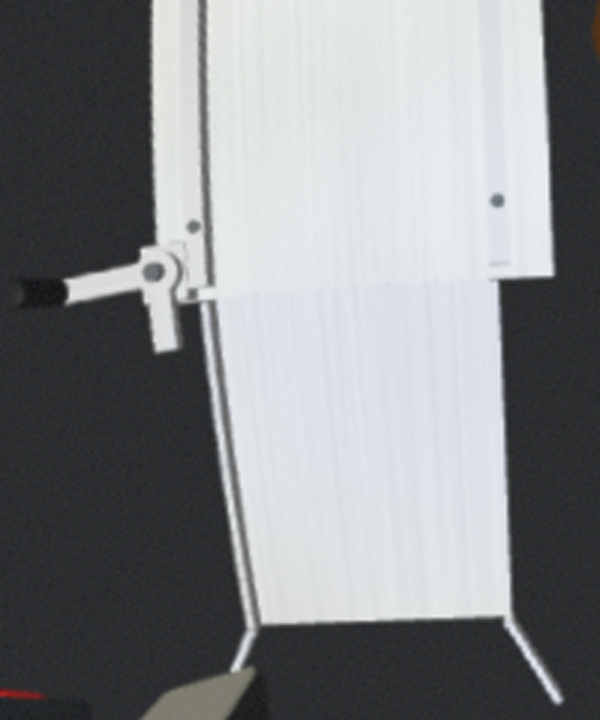

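```bash
cat > fit.py <<'E'
from h import *
import pickle
from scipy.optimize import least_squares
c1=pickle.load(open('pics/w1.pkl','rb'))
c0={'vfov': 65.70646984690485, 'cx': 255.5555556563833, 'cy': 190.60151669452006, 'eye': np.array([0.64930107, 0.07744282, 0.38342697]), 'attitude': np.array([ 9.89362192e-01,  1.94084929e-04, -5.25990033e-04,  1.45472126e-01])}
def fit(obs,p0):
    def tf(p,X): 
        X=np.array(X)/1000.; return R.from_euler('z',p[2]).apply(X)+[p[0],p[1],0]
    def res(p): return np.concatenate([(proj(c,tf(p,X),True)[0]-uv) for c,X,uv in obs])
    s=least_squares(res,p0,loss='soft_l1'); print(s.x, np.degrees(s.x[2])); print(res(s.x).reshape(-1,2).round(1).tolist()); return s.x
if __name__=="__main__":
    a=lambda u,v:(u/6+210-.4,v/6-.4); b=lambda u,v:(u/3+90-.3,v/3-.3); d=lambda u,v:(u/5+220-.4,v/5+110-.4)
    P=[(c1,[-150,57,0],a(134,566)),(c1,[-150,-57,0],a(530,556)),(c1,[0,57,20],a(104,46)),(c1,[0,-57,20],a(517,38)),
    (c1,[0,-82,20],a(604,42)),
    (c0,[-150,57,0],b(260,625)),(c0,[-150,-57,0],b(508,616)),(c0,[0,57,20],b(216,298)),(c0,[0,-57,20],b(497,281)),(c0,[0,-82,20],b(553,275)),(c0,[12.5,75,42],b(152,271)),
    (c0,[12.5,120,82],b(22,294))]
    fit(P,[.6,.09,1.57])
    T=[(c1,[55,55,30],d(110,78)),(c1,[55,-55,30],d(443,101)),(c1,[-55,55,30],d(96,404)),(c1,[-55,-55,30],d(412,420)),
       (c1,[-97,28,41],d(165,530)),(c1,[-97,-28,41],d(330,537))]
    fit(T,[.6,-.19,1.57])
    print(pt(c1,*a(715,255),.03,True))
E
python3 fit.py
```

```text
[0.58943753 0.08891803 1.61282678] 92.40816739630709
[[-0.2, 0.3], [0.2, -0.2], [0.4, 0.7], [0.1, 0.1], [0.3, -0.2], [0.9, -0.1], [-0.7, 0.1], [0.2, 0.4], [-1.9, -0.9], [0.2, 0.4], [1.3, 0.7], [-4.3, -2.1]]
[ 0.60866276 -0.17346508  1.51601553] 86.86129151404897
[[-0.1, 0.1], [0.1, -0.2], [-0.3, -0.5], [0.3, -0.3], [0.3, 0.4], [-0.3, 0.6]]
[0.69921705 0.02737869 0.03      ]
```

```bash
cat >> h.py <<'E'
PP=np.array([0.58944,0.08892]); PY=1.61283
RP=R.from_euler('z',PY)
def w(p): # plate mm -> world
    return RP.apply(np.array(p)/1000.)+[PP[0],PP[1],0]
def toplate(P): return RP.inv().apply(np.array(P)-[PP[0],PP[1],0])*1000
def tori(yaw,pitch=0.): # plate-relative tool orientation; tool x = plate -y turned by yaw, pitch nose up
    return (RP*R.from_euler('z',yaw-np.pi/2)*R.from_euler('x',0)).as_quat() if False else (RP*R.from_euler('y',-pitch)*R.from_euler('z',yaw-np.pi/2)*R.from_quat([1,0,0,0])).as_quat()
def fp(): return RP.inv().apply(manip.current_force()).round(2)
E
python3 - <<'E'
from h import *
ty=1.51602; T=np.array([0.60866,-0.17347,0])
h=T+R.from_euler('z',ty).apply([-.097,0,.026])
print(h,toplate(h),toplate(T))
o=tori(ty-PY)
manip.move_pose(h+[0,0,.08],o)
snap('wrist','w2'); print(manip.current_tool_pos(),manip.current_clock())
E
```

```text
[ 0.60334935 -0.27032451  0.026     ] [-359.51168859    1.19885327   26.        ] [-262.96588423   -8.17705526    0.        ]
[ 0.6053669  -0.26960023  0.10816364] 2.3083
```

View pics/w2.png

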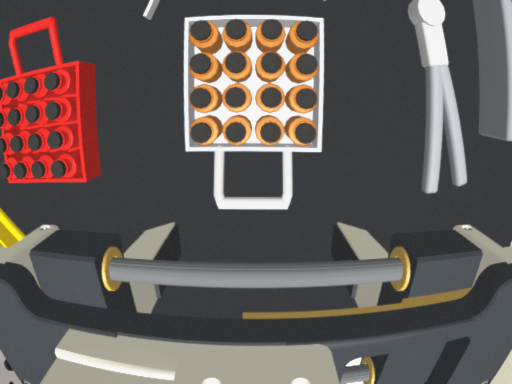

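```bash
python3 - <<'E'
from h import *
from fit import fit
import pickle
c=pickle.load(open('pics/w2.pkl','rb'))
fit([(c,[55,55,30],(185,17)),(c,[55,-55,30],(325,18)),(c,[-55,55,30],(186,150)),(c,[-55,-55,30],(323,151)),(c,[-97,28,41],(219,203)),(c,[-97,-28,41],(290,203))],[.6,-.17,1.5])
print(manip.current_tool_pos(),manip.current_clock(),manip.current_force())
manip.sleep(.3)
print(manip.current_tool_pos(),manip.current_tcp_rot(),tori(1.51602-PY))
E
```

```text
[ 0.60963517 -0.17376234  1.51248368] 86.65893163174157
[[0.9, -0.6], [-0.5, -0.9], [0.8, 0.1], [-0.7, -0.4], [0.4, 0.8], [-0.8, 1.1]]
[ 0.6053669  -0.26960023  0.10816364] 2.3083 [ 0.48574733 -0.43054606  1.18637079]
[ 0.6039205  -0.2702813   0.10706722] [ 9.99629848e-01 -2.71940968e-02  7.22646327e-04  3.54389834e-04] [ 0.99962497 -0.02738474  0.          0.        ]
```

```bash
python3 - <<'E'
from h import *
ty=1.5140; T=np.array([0.6092,-0.1736,0])
h=T+R.from_euler('z',ty).apply([-.097,0,.026])
o=tori(ty-PY)
manip.servo_line(h,o,vel=.08); manip.sleep(.2)
print(manip.current_tool_pos()-h,fp())
effector.close(12); manip.sleep(.2)
print(manip.current_finger_gap(),manip.current_tool_pos()-h,fp(),manip.current_clock())
snap('wrist','w3'); snap('side','s3')
crop('s3',220,170,340,260,6)
E
```

```text
[ 0.00039582 -0.00023117  0.00062991] [-0.14 -0.84  0.22]
0.06260841252900425 [-2.05245035e-04 -9.28509281e-05 -2.52551208e-05] [0.21 1.05 1.2 ] 4.7417
```

View pics/w3.png

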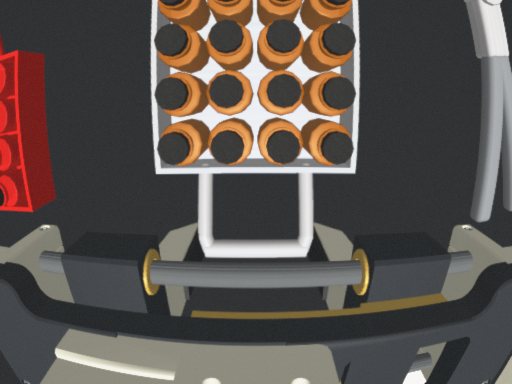

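View pics/s3_c220_170.png

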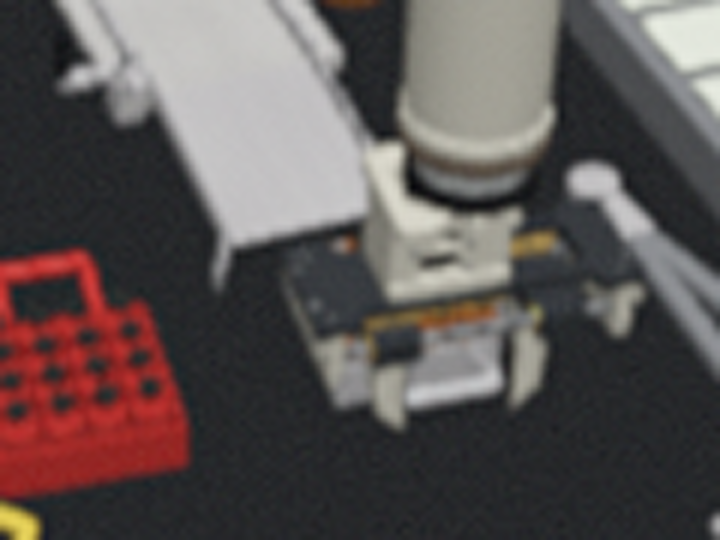

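```bash
cat >> h.py <<'E'
HZ=26.
def traypose(xc_z_th):
    xc,zc,th=xc_z_th # tray underside centre in plate x,z; pitch
    u=np.array([np.cos(th),0,np.sin(th)]); n=np.array([-np.sin(th),0,np.cos(th)])
    return np.array([xc,0,zc])+u*-97+n*HZ
E
python3 - <<'E'
from h import *
manip.servo_line(w([-268-97,0,HZ]),tori(0),vel=.015); manip.sleep(.3)
print(toplate(manip.current_tool_pos()),fp(),manip.current_finger_gap(),manip.current_clock(),manip.current_tcp_rot(),tori(0))
snap('wrist','w4')
E
```

```text
[-3.64838707e+02 -1.22684080e-01  2.60035015e+01] [ 2.27 -1.97 -1.13] 0.0629303603949566 5.65 [ 9.99780016e-01  2.09740118e-02  9.59883494e-05 -3.07560709e-05] [0.99977915 0.02101529 0.         0.        ]
```

View pics/w4.png

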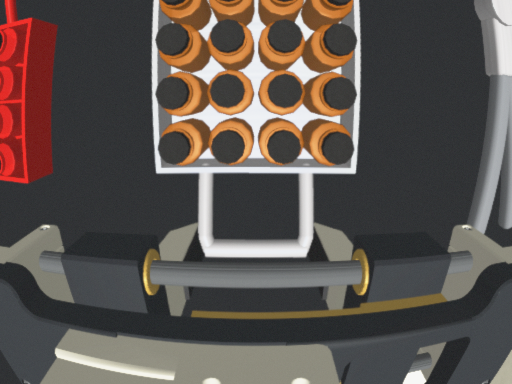

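```bash
python3 - <<'E'
from h import *
manip.servo_line(w(traypose((-208,0,0))),tori(0),vel=.05); manip.sleep(.15)
print(toplate(manip.current_tool_pos()),fp(),manip.current_finger_gap(),manip.current_clock())
snap('wrist','w5');snap('scene','sc5'); crop('sc5',170,160,330,280,5)
E
```

```text
[-3.04479331e+02 -4.93628787e-02  2.59534035e+01] [ 0.95 -0.22 -1.28] 0.06283230908535942 7.2
```

View pics/w5.png

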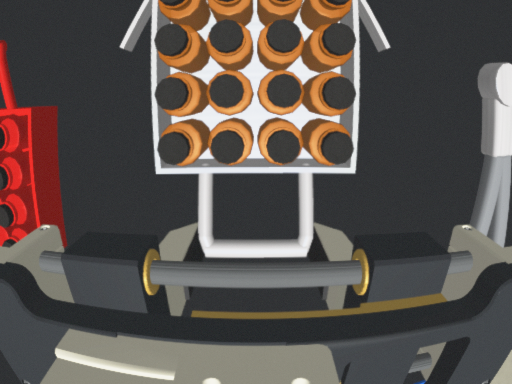

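View pics/sc5_c170_160.png

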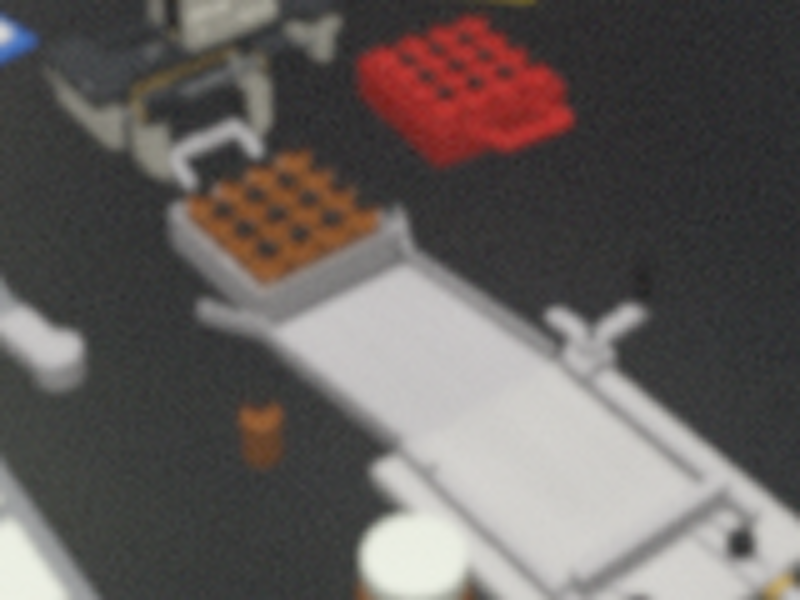

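```bash
cat >> h.py <<'E'
AL=np.arctan(20/150.)
def path(xr): # param rear-edge/centre: xr = position of centre along path (approx plate x of centre)
    # returns (xc,zc,th)
    if xr<=-205: return (xr,0.,0.)
    # stage 2 rear edge on bench x=re, front on ramp
    re=xr-55
    if re<-150:
        f=lambda th: 110*np.sin(th)-(re+110*np.cos(th)+150)*np.tan(AL)
        from scipy.optimize import brentq
        th=brentq(f,0,AL+1e-3); return (re+55*np.cos(th),55*np.sin(th),th)
    # stage 3: rear edge on ramp / stage4
    C0,C1=-4.,14.
    c=xr-0. # signed distance centre from crest along underside
    if c<=C0: th=AL
    elif c>=C1: th=0.
    else:
        s=(c-C0)/(C1-C0); th=AL*(1-(3*s*s-2*s**3))
    return (c*np.cos(th),20+c*np.sin(th),th)
E
python3 - <<'E'
from h import *
for x in [-230,-205,-180,-150,-120,-100,-96,-95,-90,-50,-10,-4,5,14,20]:
    p=path(x); print(x,np.round(p,2),traypose(p).round(2))
E
```

```text
-230 [-230.    0.    0.] [-327.    0.   26.]
-205 [-205.    0.    0.] [-302.    0.   26.]
-180 [-1.8003e+02  1.6600e+00  3.0000e-02] [-277.77    0.     24.72]
-150 [-1.5012e+02  3.6500e+00  7.0000e-02] [-248.63    0.     23.16]
-120 [-1.2029e+02  5.6300e+00  1.0000e-01] [-219.44    0.     21.57]
-100 [-100.44    6.94    0.13] [-199.95    0.     20.49]
-96 [-96.47   7.2    0.13] [-196.04    0.     20.28]
-95 [-94.17   7.44   0.13] [-193.75    0.     20.4 ]
-90 [-89.21   8.11   0.13] [-188.8     0.     21.06]
-50 [-49.56  13.39   0.13] [-149.15    0.     26.34]
-10 [-9.91 18.68  0.13] [-109.5     0.     31.63]
-4 [-3.96 19.47  0.13] [-103.55    0.     32.42]
5 [ 4.99 20.33  0.07] [-93.52   0.    39.85]
14 [14. 20.  0.] [-83.   0.  46.]
20 [20. 20.  0.] [-77.   0.  46.]
```

```bash
cat >> h.py <<'E'
def go(x,v,s=.1,dy=0):
    p=path(x); P=traypose(p); P[1]+=dy
    manip.servo_line(w(P),tori(0,p[2]),vel=v)
    f=fp()
    if s: manip.sleep(s)
    print(x,'err',(toplate(manip.current_tool_pos())-P).round(2),'Fmov',f,'F',fp(),'M',RP.inv().apply(manip.current_wrist_torque()).round(2),'gap',round(manip.current_finger_gap()*1000,2),'t',round(manip.current_clock(),2))
E
python3 - <<'E'
from h import *
go(-180,.04)
go(-150,.05)
snap('wrist','w6');snap('scene','sc6'); snap('side','s6'); crop('sc6',170,160,330,280,5)
E
```

```text
-180 err [ 0.92 -0.07 -0.04] Fmov [-1.72 -0.78  0.81] F [-0.42 -0.03 -0.01] M [0.08 0.02 0.01] gap 62.57 t 8.23
-150 err [ 1.31  0.01 -0.1 ] Fmov [ 0.57  0.   -0.49] F [ 0.94 -0.45 -0.65] M [-0.04 -0.11  0.03] gap 62.78 t 9.07
```

View pics/w6.png

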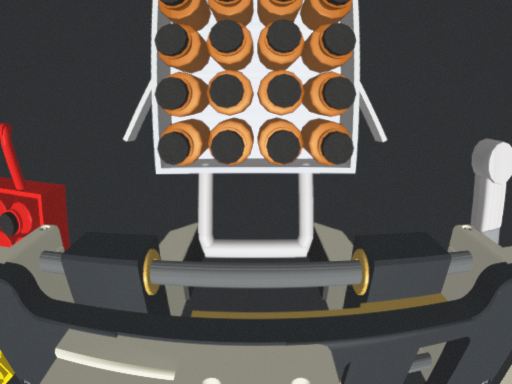

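View pics/sc6_c170_160.png

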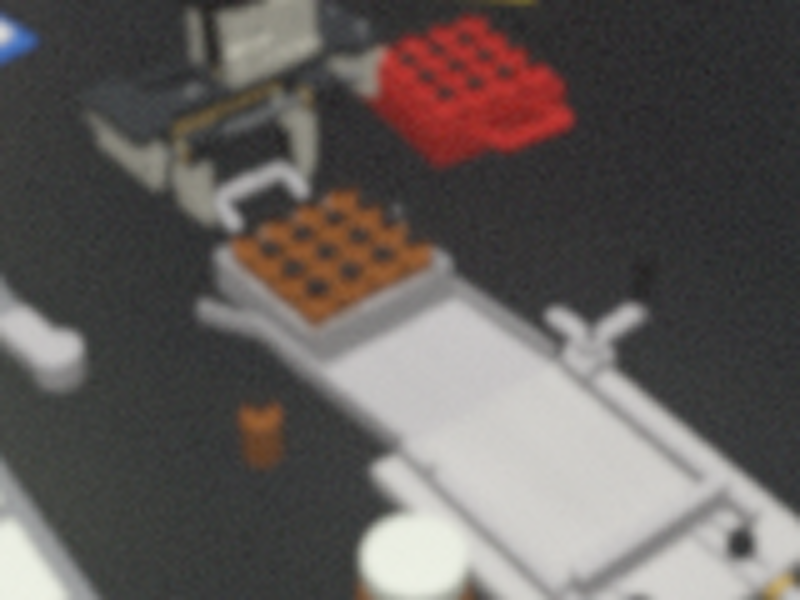

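```bash
python3 - <<'E'
from h import *
go(-96,.05)
go(-50,.05)
go(-10,.05)
snap('wrist','w7');snap('side','s7'); crop('s7',200,140,340,260,5)
E
```

```text
-96 err [ 0.54  0.02 -0.03] Fmov [-1.36 -0.41  0.41] F [-0.02 -0.07 -1.3 ] M [-0.01  0.42 -0.03] gap 62.9 t 10.52
-50 err [ 1.04  0.07 -0.02] Fmov [ 0.58  1.07 -1.22] F [ 1.51  0.12 -1.02] M [ 0.02 -0.23  0.02] gap 62.53 t 11.71
-10 err [ 1.   -0.09  0.  ] Fmov [-0.54 -0.75 -0.73] F [ 0.77 -0.43 -0.56] M [-0.12 -0.02 -0.11] gap 62.67 t 12.76
```

View pics/w7.png

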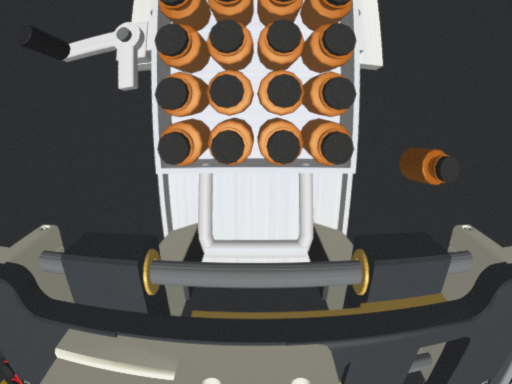

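View pics/s7_c200_140.png

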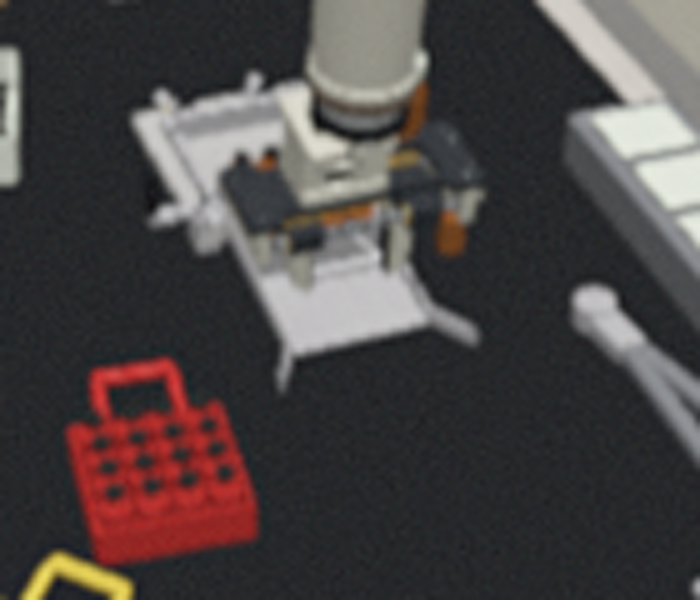

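```bash
python3 - <<'E'
from h import *
for x in [-4,-1,2,5,8,11,14]: go(x,.025,.05)
go(40,.04); 
snap('wrist','w8');snap('scene','sc8'); crop('sc8',200,180,340,310,5)
E
```

```text
-4 err [-0.95 -0.01  0.03] Fmov [-4.51  0.45  0.26] F [-3.81 -0.34  1.04] M [0.04 1.14 0.02] gap 62.85 t 13.3
-1 err [ 0.31 -0.14  0.11] Fmov [-3.71 -1.39 -0.48] F [-3.36 -0.75  0.48] M [-0.04  0.73  0.01] gap 62.78 t 13.63
2 err [ 1.02 -0.17  0.12] Fmov [-1.55 -0.97 -0.08] F [-1.85 -1.03 -0.42] M [-0.18  0.29  0.03] gap 62.64 t 14.01
5 err [ 0.77 -0.04 -0.03] Fmov [-0.39 -0.83  0.66] F [-0.76 -1.51  0.03] M [-0.08  0.15 -0.01] gap 62.54 t 14.4
8 err [ 0.32 -0.04 -0.05] Fmov [-1.79 -0.23 -0.48] F [-0.5  -0.5   0.37] M [-0.11  0.21  0.01] gap 62.79 t 14.79
11 err [ 0.23 -0.02 -0.02] Fmov [-1.65 -1.35  1.16] F [-2.5  -1.29  1.01] M [-0.08  0.3   0.03] gap 62.63 t 15.16
14 err [ 0.51  0.16 -0.08] Fmov [-2.12 -0.36  0.82] F [-1.47 -1.25  1.25] M [-0.04  0.26 -0.01] gap 62.87 t 15.49
40 err [ 1.68  0.17 -0.07] Fmov [ 1.28  0.59 -0.04] F [ 2.53  0.17 -0.15] M [ 0.12 -0.64  0.02] gap 62.83 t 16.39
```

View pics/w8.png

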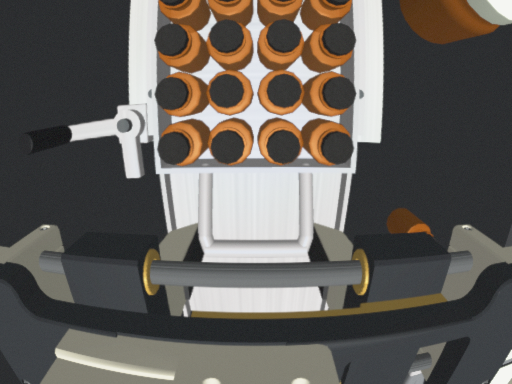

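View pics/sc8_c200_180.png

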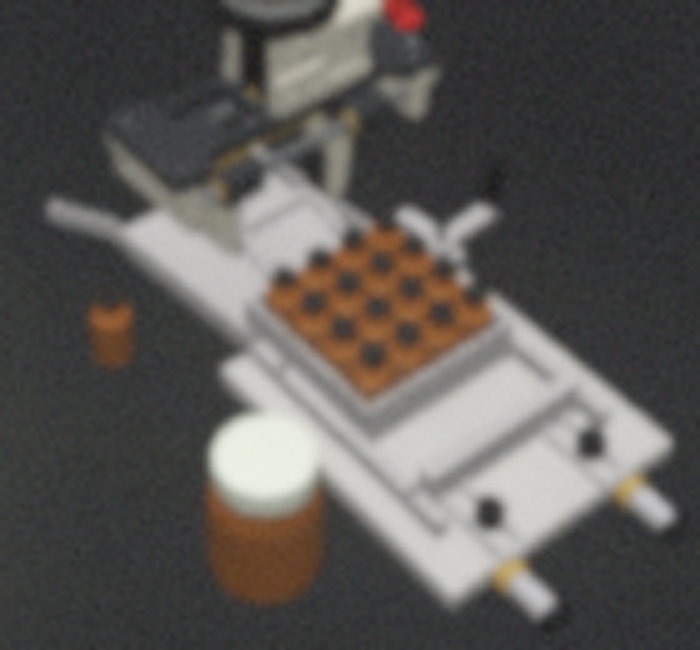

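```bash
python3 - <<'E'
from h import *
go(64,.035)
x=64
for i in range(24):
    x+=1.2
    go(x,.008,.05)
    if fp()[0]<-6: break
snap('wrist','w9');snap('scene','sc9'); crop('sc9',200,180,340,310,5)
E
```

```text
64 err [ 1.34  0.05 -0.05] Fmov [ 0.51 -0.02 -1.23] F [ 1.25  0.49 -1.93] M [ 0.02 -0.46 -0.01] gap 62.49 t 17.43
65.2 err [ 0.08  0.08 -0.05] Fmov [ 0.93  0.57 -0.36] F [ 1.57  0.24 -1.35] M [ 0.1  -0.22  0.02] gap 62.28 t 17.77
66.4 err [-1.06  0.08 -0.02] Fmov [-2.74  0.53 -0.27] F [-3.3   0.17 -0.39] M [0.07 0.63 0.08] gap 62.65 t 18.12
67.60000000000001 err [ 0.06 -0.06 -0.01] Fmov [-2.1  -0.14 -1.47] F [-2.6   0.33 -0.72] M [ 0.05  0.53 -0.03] gap 62.59 t 18.48
68.80000000000001 err [ 0.33 -0.03 -0.01] Fmov [-2.11  0.27 -2.07] F [-1.    0.37 -1.01] M [0.02 0.34 0.02] gap 62.65 t 18.82
70.00000000000001 err [ 0.23 -0.   -0.01] Fmov [-1.69 -0.34 -1.09] F [-2.61  0.07 -1.41] M [ 0.02  0.4  -0.05] gap 62.29 t 19.18
71.20000000000002 err [ 0.15  0.03 -0.02] Fmov [-2.33  0.17 -0.24] F [-0.87 -0.97 -1.11] M [ 0.04  0.45 -0.04] gap 62.76 t 19.52
72.40000000000002 err [ 0.13  0.01 -0.01] Fmov [-1.19 -0.02 -0.12] F [-1.25  0.4  -0.47] M [ 0.06  0.43 -0.03] gap 62.75 t 19.88
73.60000000000002 err [ 0.19  0.02 -0.01] Fmov [-1.7  -0.34 -2.43] F [-2.43 -0.3  -2.13] M [0.  0.4 0. ] gap 62.89 
[... 696 characters left out ...]
0.32 -1.58] F [-1.9 -0.4 -1. ] M [0.05 0.38 0.03] gap 62.52 t 22.32
82.00000000000004 err [ 0.19 -0.02 -0.  ] Fmov [-1.31 -0.41 -1.39] F [-1.84 -0.27 -1.38] M [-0.01  0.41 -0.03] gap 62.82 t 22.68
83.20000000000005 err [ 0.14 -0.01 -0.03] Fmov [-1.63  0.02 -0.98] F [-2.3  -0.45 -1.95] M [0.05 0.39 0.01] gap 63.11 t 23.02
84.40000000000005 err [-0.03  0.07 -0.03] Fmov [-2.43  1.2  -0.66] F [-1.5   0.97 -0.64] M [0.11 0.57 0.01] gap 62.63 t 23.38
85.60000000000005 err [-1.19  0.14 -0.04] Fmov [-5.61 -0.76  0.05] F [-4.54  0.25  0.29] M [0.21 1.1  0.02] gap 62.41 t 23.73
86.80000000000005 err [-2.27  0.25 -0.04] Fmov [-7.2   0.13  1.47] F [-6.6   1.45  1.14] M [0.27 1.59 0.05] gap 62.58 t 24.07
```

View pics/sc9_c200_180.png

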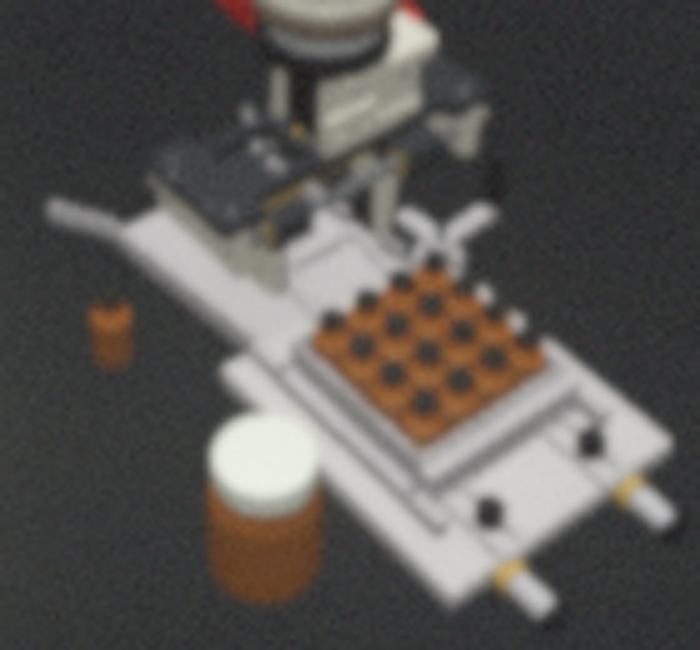

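```bash
python3 - <<'E'
from h import *
go(87.6,.008,.2)
go(85.4,.01,.1)
effector.open_jaws(); manip.sleep(.1)
print(manip.current_finger_gap(),fp(),manip.current_clock())
P=toplate(manip.current_tool_pos())
snap('wrist','w10')
P[2]+=100
manip.servo_line(w(P),tori(0),vel=.12)
snap('wrist','w11'); snap('scene','sc11'); crop('sc11',200,180,340,310,5)
print(fp(),manip.current_clock())
E
```

```text
87.6 err [-3.02  0.31 -0.03] Fmov [-8.42  1.02  1.81] F [-7.28  1.25  0.91] M [ 0.33  1.74 -0.02] gap 62.83 t 24.62
85.4 err [-0.87  0.32 -0.07] Fmov [-6.23  1.42  0.85] F [-4.22  1.62 -0.33] M [ 0.34  1.24 -0.11] gap 62.81 t 25.09
0.09196071695670748 [-0.51 -1.16  0.16] 25.875
[ 0.83  0.47 -0.1 ] 27.0083
```

View pics/w10.png

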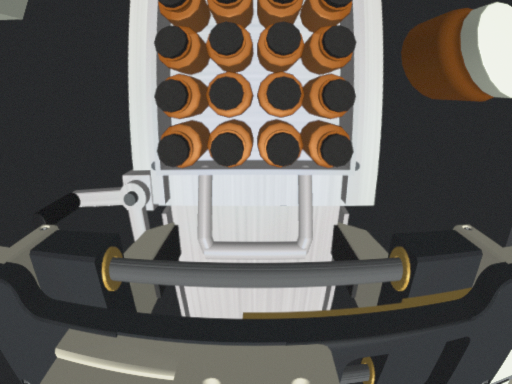

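View pics/w11.png

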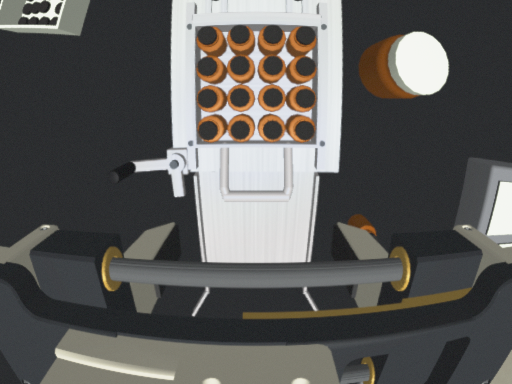

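View pics/sc11_c200_180.png

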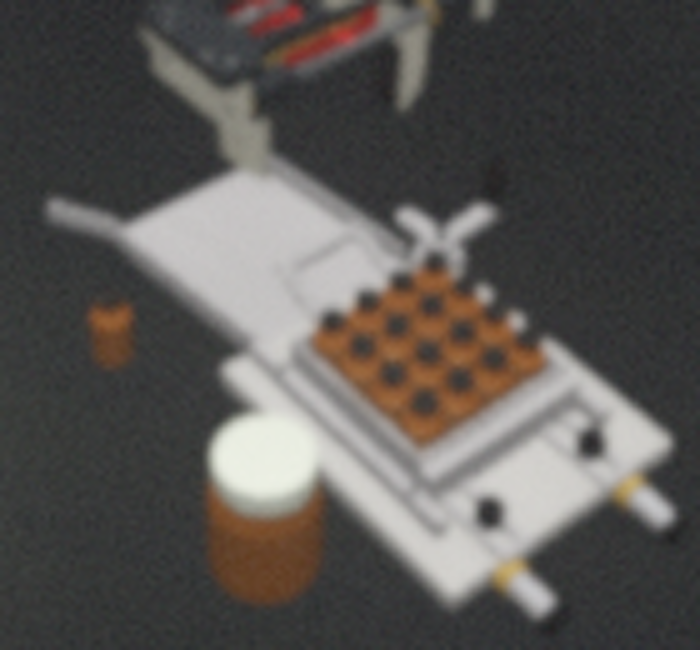

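```bash
python3 - <<'E'
from h import *
crop('w11',160,0,350,140,4); crop('w11',100,120,340,220,3)
E
```

```text
(no output)
```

View pics/w11_c160_0.png

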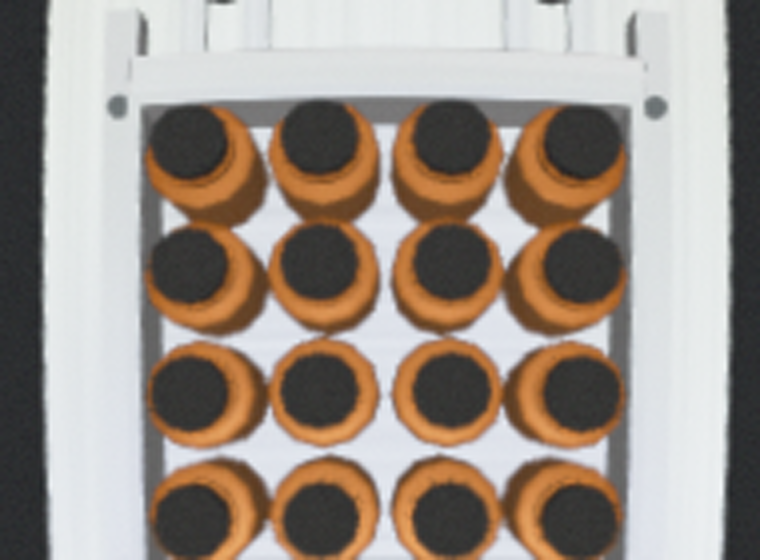

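View pics/w11_c100_120.png

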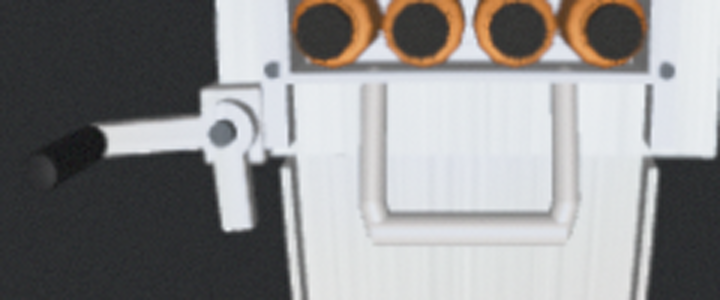

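```bash
python3 - <<'E'
from h import *
import pickle
c=pickle.load(open('pics/w11.pkl','rb'))
for n,u,v,z in [("pivot",173.7,163.4,.043),("pegtop",114,177,.082),("rearL",196,145,.05),("rearR",317,145.5,.05),("nosetip",179,196,.042),("boltL",190.5,143,.032),("boltR",322,143,.032)]:
    print(n,toplate(pt(c,u,v,z,True)).round(1))
E
```

```text
pivot [13.5 75.7 43. ]
pegtop [ 11.  118.3  82. ]
rearL [30.9 52.6 50. ]
rearR [ 30.6 -52.3  50. ]
nosetip [-18.1  73.1  42. ]
boltL [30.5 61.5 32. ]
boltR [ 30.5 -60.8  32. ]
```

```bash
cat >> h.py <<'E'
Z=54.
def pus(phi,gap):
    t=np.array([-np.cos(phi),-np.sin(phi),0]); peg=np.array([12.5-45*np.sin(phi),75+45*np.cos(phi),Z])
    return peg-t*(15.5+gap)
def push(phi,gap,v=.04,s=0):
    P=pus(phi,gap); manip.servo_line(w(P),tori(phi),vel=v); f=fp()
    if s: manip.sleep(s)
    print(round(np.degrees(phi)),gap,'err',(toplate(manip.current_tool_pos())-P).round(2),f,fp(),round(manip.current_clock(),2))
E
python3 - <<'E'
from h import *
print(manip.current_q().round(2), [ (lambda q: None if q is None else q.round(2))(manip.solve_ik(w(pus(p,0)),tori(p))) for p in (0,.8,1.57)])
effector.close(20)
P=pus(0,9); P[2]=140
manip.servo_line(w(P),tori(0),vel=.12)
manip.sleep(.1)
print(manip.current_finger_gap(),manip.current_clock())
snap('wrist','w12')
push(0,9,.08,.1)
snap('wrist','w13')
E
```

```text
[ 0.12  0.49 -0.38  1.77  0.22  0.93 -0.31] [array([ 0.02,  0.46, -0.37,  2.09,  0.28,  0.63, -0.5 ]), array([ 0.22,  0.48, -0.52,  2.09,  0.39,  0.65,  0.28]), array([ 0.39,  0.56, -0.67,  2.03,  0.53,  0.72,  1.  ])]
0.0004834379813340344 29.7833
0 9 err [ 0.11 -0.49  0.54] [ 0.76 -0.35 -0.12] [ 0.36  1.19 -0.17] 31.16
```

View pics/w13.png

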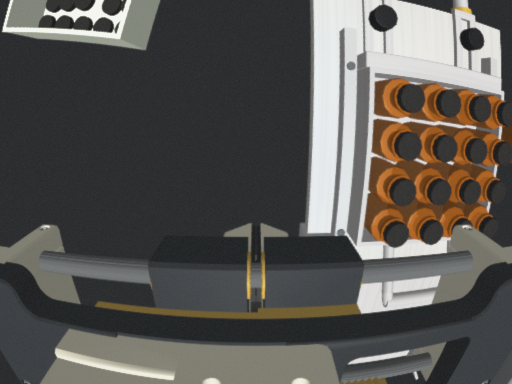

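```bash
python3 - <<'E'
from h import *
push(0,0,.03)
for d in [18,36,54,72,90]: push(np.radians(d),0,.04)
manip.sleep(.1)
g=0
while g>-8:
    g-=1.5; push(np.pi/2,g,.015,.1)
    if fp()[1]>6: break
snap('scene','sc14'); crop('sc14',200,160,340,310,5); snap('side','s14'); crop('s14',200,120,340,240,5)
E
```

```text
0 0 err [-0.39 -0.02  0.01] [ 0.07 -0.23 -0.35] [ 0.07 -0.23 -0.35] 31.66
18 0 err [-0.01  0.   -0.03] [ 0.16 -0.9   0.77] [ 0.16 -0.9   0.77] 32.18
36 0 err [ 0.13  0.05 -0.02] [-0.   -0.14  0.64] [-0.   -0.14  0.64] 32.71
54 0 err [ 0.07  0.22 -0.06] [0.01 0.55 0.16] [0.01 0.55 0.16] 33.23
72 0 err [-0.    0.3  -0.09] [-0.14 -0.06  0.37] [-0.14 -0.06  0.37] 33.76
90 0 err [ 0.48  1.06 -0.22] [1.28 2.56 0.92] [1.28 2.56 0.92] 34.28
90 -1.5 err [ 0.4   2.3  -0.37] [3.19 6.98 4.12] [2.97 6.95 4.73] 34.73
```

View pics/sc14_c200_160.png

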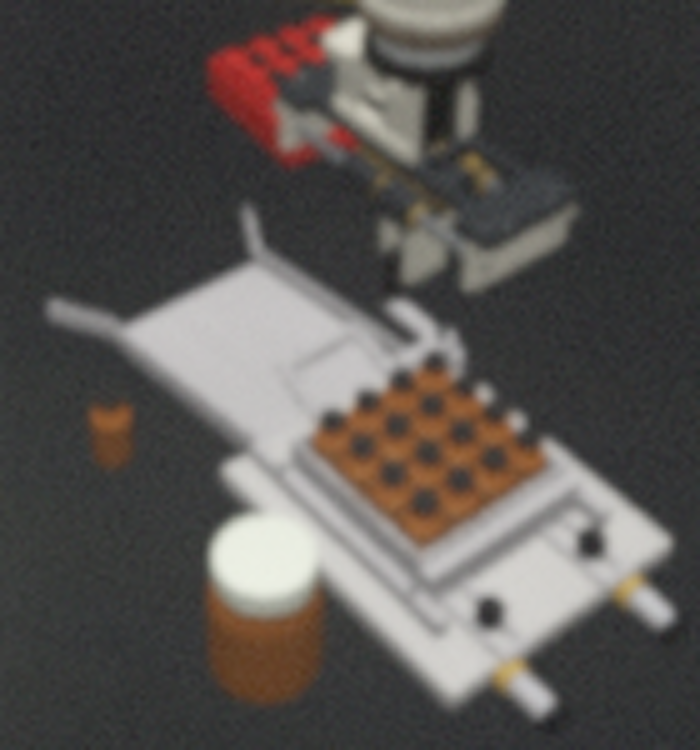

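View pics/s14_c200_120.png

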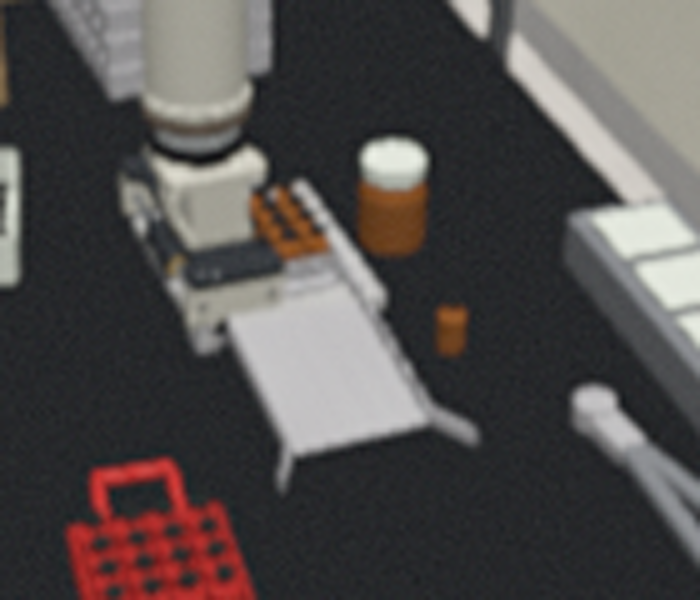

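```bash
python3 - <<'E'
from h import *
push(np.pi/2,12,.05)
P=pus(np.pi/2,12); P[2]=150
manip.servo_line(w(P),tori(np.pi/2),vel=.12)
manip.servo_line(w([-70,40,200]),tori(0),vel=.12)
manip.sleep(.2)
snap('wrist','w15'); snap('scene','sc15'); snap('side','s15'); crop('sc15',200,160,340,310,5); crop('s15',200,120,340,240,5); crop('w15',120,0,340,200,3.5)
print(fp(),manip.current_clock())
E
```

```text
90 12 err [-0.48 -0.47  0.28] [ 0.1  -0.44 -0.32] [ 0.1  -0.44 -0.32] 35.25
[-0.05 -0.2   0.41] 38.2667
```

View pics/w15_c120_0.png

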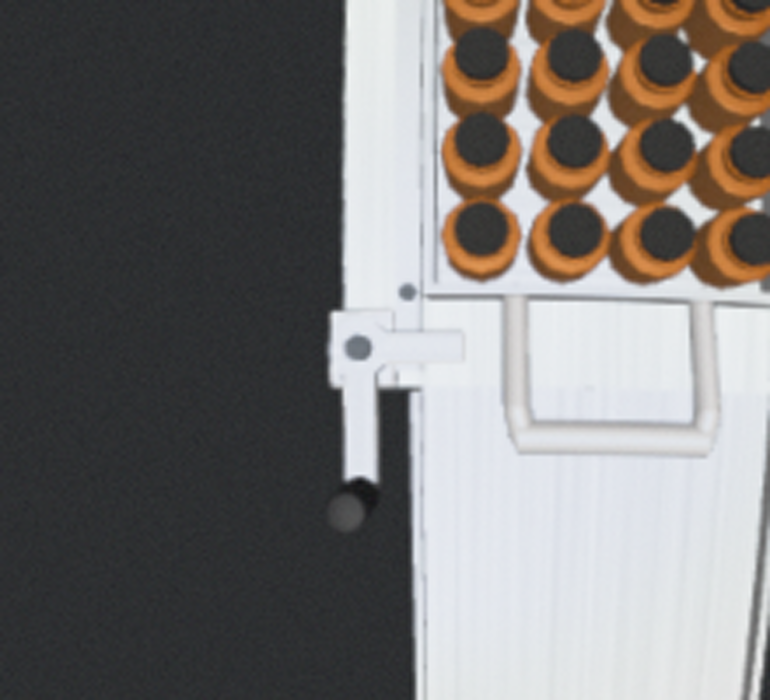

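View pics/sc15_c200_160.png

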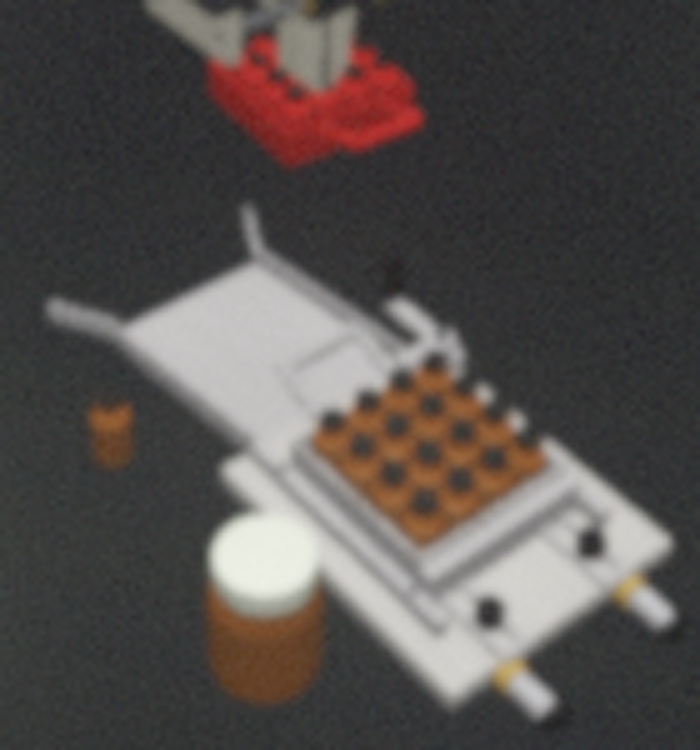

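View pics/s15.png

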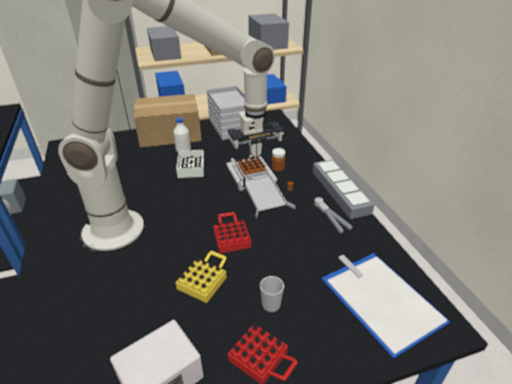

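```bash
python3 - <<'E'
from h import *
import pickle
c=pickle.load(open('pics/w15.pkl','rb'))
a=lambda u,v:(u/3.5+120-.35,v/3.5-.35)
for n,u,v,z in [("pivot",358,348,.043),("pegtop",347,513,.082),("tipU",463,332,.042),("tipL",463,362,.042),("levL",344,482,.042),("levR",378,480,.042),("rearL",424,296,.05),("rearR",770,305,.05)]:
    print(n,toplate(pt(c,*a(u,v),z,True)).round(1))
E
```

```text
pivot [12.9 75.5 43. ]
pegtop [-31.9  74.8  82. ]
tipU [17.4 44.1 42. ]
tipL [ 8.3 44.1 42. ]
levL [-28.   80.5  42. ]
levR [-27.5  70.1  42. ]
rearL [27.9 55.3 50. ]
rearR [ 28.1 -47.3  50. ]
```

```bash
python3 - <<'E'
from h import *
print(manip.current_force(),manip.current_clock()); manip.hand_in()
E
```

```text
[ 0.19875301 -0.03865553  0.40675712] 38.2667
the job is handed in; nothing more can be done
```

The tray is on the cold plate against the back stop, the corner latch is closed behind it, and I handed the job in at 38.3 s of the 64 s allowed.

- **Sliding the tray:** I gripped the handle across its ends at 12 N, squared the tray to the lane, and slid it up the ramp. The tool followed the tray's pitch over the crest, so it never dropped.
- **Meeting the stop:** The last stretch was in 1.2 mm steps at about 8 mm/s. Contact came with the front wall at about plate x 139.4 mm. The push rose to at most 8.4 N, and was eased before I let go.
- **Closing the latch:** I pushed the peg round its arc with the shut fingers until the hard stop pushed back with about 7 N, then backed off and lifted clear.

**Last checks:**
- **Latch:** The wrist picture put the peg at plate (-31.9, 74.8) mm, against a nominal closed position of (-32.5, 75). The latch nose lies across the lane behind the tray.
- **Tray:** Its rear wall is square to the lane. It measured at about x 28 mm in that picture and about 31 mm in an earlier one. That spread is near the camera's accuracy, and both readings fit the seated position.
- **At the stop:** An overhead picture taken just after I let go showed no gap between the tray and the stop rail.
- **Everything else:** The vials are upright and the other items look unmoved. The wrist force is near zero, with the gripper clear of everything.

No check failed.

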